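Zero the photometer dark, click its attenuator to the third stop and take the reading

TASK

Take a colour reading on the bench photometer with fingertips alone, pushing and pressing and taking hold of nothing: push the attenuator lever back against its closed stop, at the right-hand end of the slot as the robot sees it, and press the small square zero key. Then push the lever to the left until it has clicked three times, so that it rests in the third click stop from the closed end, and press the large round read key. Leave the light cap on the sample well and every loose thing, such as the vial, bottles, beaker and flask, where it stands.

Things in the scene. Friction and masses are not known exactly. Their poses are not given: they have to be found in the camera images.
- photometer: bench photometer, fixed: grey case 240 mm deep (x), 270 wide (y). Flat deck 70 mm above the bench, x -45 to +115 mm; before it a display panel slopes down. Origin: on the bench under the case's middle; x to its back, y to its left (seen from the robot). On the deck: slot at x +62, zero key (-12, -8), read key (-12, -78), capped sample well (0, +90) mm. Nothing rises over 42 mm above the deck
- slot_home (a point): point on the deck (70 mm above the bench), mid-slot, under the lever when at its closed stop: right-hand (-y) end of the slot as the robot sees it. The slot runs along the photometer's y in a bare metal plate 52 by 110 mm, 1 mm thick, with seven tick marks
- slot_far (a point): the same at the other, left-hand (+y) end of the slot, 72 mm from slot_home: the sixth click stop
- lever_mid (a point): middle of the attenuator lever's upright black ribbed tab. The tab is 9 mm thick along the slot, 26 mm wide across it, and stands from 6 to 30 mm above the deck; this point is 18 mm above the deck. y points along the slot, away from the closed stop, z up
- lever (a joint): lever travel, m: 0 at the closed stop (hard end), growing to the left, 0.072 at the other hard end. Sprung click stops at 0 (closed), 12, 24, 36 (third), 48, 60 and 72 mm. Some 4 N starts it out of a stop; the force falls to nearly nothing at the crest 6 mm on, then it snaps ahead of the finger into the next stop and stays. It starts in one of stops 1 to 6, or seldom on a crest
- zero_top (a point): centre of the top face of the zero key: grey, square, 18 mm, its top 11 mm above the deck when up, in a 26 mm square bezel 3 mm high
- zero_key (a joint): zero key travel in m: 0 up, 0.005 fully down; sprung, starts to yield at 1.5 N, fully down at about 4.5 N; counts as pressed from 0.003
- read_top (a point): centre of the top face of the read key: grey, round, 30 mm across, its top 11 mm above the deck when up, in a 40 mm round bezel 3 mm high; 70 mm right of the zero key
- read_key (a joint): read key travel in m: as the zero key
- light_cap: loose knurled black cap, 43 mm across, 22 mm tall, that closes the round sample well at the left of the photometer's deck; it just stands on the well's collar, its top 102 mm above the bench; origin: centre of its underside
- ref_vial: loose clear glass vial with white cap, 24 mm across, 42 mm tall, standing on the deck's far left corner; origin: centre of its underside
- bottle_left: amber bottle with black cap, 42 mm across, 78 mm tall, on the bench left of the photometer; origin: centre of its underside
- screw_cap: loose black screw cap, 28 mm across, 12 mm tall, on the bench left of the photometer; origin: centre of its underside
- dropper_bottle: amber dropper bottle with rubber bulb, 34 mm across, 103 mm tall, on the bench right of the photometer; origin: centre of its underside
- beaker: small open glass beaker, 48 mm across, 58 mm tall, on the bench right of the photometer; origin: centre of its underside
- bottle_back: amber bottle with black cap, 46 mm across, 88 mm tall, on the bench behind the photometer; origin: centre of its underside
- blue_flask: round blue-green glass flask with a cork, 68 mm across, 84 mm tall, on the bench behind the photometer; origin: centre of its underside

How it is judged:
By the outcome, as a careful person would: the job done as asked, in the order asked, and still so for the second after the job is handed in, with the robot touching nothing.
It also fails if it takes over 51 s, if anything falls off the work surface, if the arm or the gripper's body presses on something with over 40 N, if the wrist force passes 120 N, or if a joint passes its speed limit or range.

ROBOT

A 6-joint arm with a two-finger parallel gripper is mounted at the origin on the work surface. World frame = base frame: x ahead of the robot, y to its left, z up, the work surface at z = 0. Lengths are in m, angles in rad, forces in N, time in s.
With the tool pointing down it reaches from about 0.25 to 0.725 m from the base axis. Payload 4 kg.
Tool frame: the origin (TCP) lies on the centre line of the jaws, within the pads' length; the fingertips stand 17 mm ahead of it and the grasp point (between the pads) lies 2 mm behind it; z points along the fingers, y is the line along which they close (so a half turn about z gives the same grasp; the last joint's range is limited). The gripper opens to 85 mm and grips with 20 to 120 N. Pads are 22 mm wide; open, the fingers measure 114 mm over their backs; the gripper's body (76 mm by 85 mm) begins 54 mm behind the grasp point. The pads swing forward as they close: fully open they stand 13 mm farther back than shut.
Start: joints at [1.103, 0.241, 0.005, 1.335, 0, 1.571], TCP at [0.225, 0.446, 0.248] pointing down, gripper open.
Joint ranges: [-2.72, 2.72], [-1.05, 1.87], [-1.09, 1.28], [-1.99, 2.15], [-1.42, 1.44], [-3.14, 3.14]. Speed limits (rad/s): [2.79, 2.79, 3.14, 3.14, 3.14, 3.14].

INTERFACE

Orientations are given as a unit quaternion [x, y, z, w].
In Python, from workcell import bot, camera, get_calibration gives the robot as it stands.
- The arm moves only by the tool apply_moves, never from a script. Its argument "steps" is a list of rows, each a list of 3 entries, a list of its own where there are three numbers: the shift along the tool's x, y, z as a fraction of full scale, then the turn, a rotation vector about the tool's x, y, z as a fraction of full scale, then the opening, from 0 (shut) to 1 (fully open). A call has exactly 8 rows; each row shifts and turns the commanded pose from where the row before left it, along the tool's axes as they then stand; what a row does not reach is not made up. Full scale, the value 1, is 20 cm for a shift and pi rad for a turn. A row lasts 1/12 s, in which the tool goes at most 41.7 mm and 7.16 degrees, less where a joint would pass 70% of its speed; a pose out of reach is approached as far as the arm can. A call with a number of a shift or a turn outside -1 to 1 is refused whole. A call with a gripper value outside its range is refused whole. The fingers move at their own pace and stop on an object; the grip force is fixed at half the most. Time passes only in rows, so rows that do not move let the fingers close, or fill a call up. It gives the time, the measured TCP pose, the force, the opening and the grip force at its end, in the units of the state.
- bot.get_obs(): the state, without advancing time (a new reading comes with each control period).
- camera(name): name is "scene" or "top"; returns (picture, depth): 480x640x3 uint8, red, green, blue; 480x640 float32, m along the optical axis (not along the pixel's ray), 0 where there is no reading.
- get_calibration(name): a dict with "fov_y" (degrees; the focal length in pixels is half the picture's height over the tangent of half this angle, whatever the lens; pixels are square), "cx", "cy" (the principal point, pixels), "rvec" (rotation vector, rad) and "tvec" (3), from world to camera coordinates, as OpenCV has them. Camera axes: x right, y down, z forward; pixel columns grow to the right and rows downward; lengths in m; the calibration is good to about 2 mm. A picture is of the moment at which its call begins. get_calibration takes no time and is no camera call.
- bot.job_done(): hands the job in; it is judged then, once.
The state is a dict: "clock": time; "joint_pos": joint angles; "joint_vel": joint speeds; "tau": joint torques, N m; "eef_pos": TCP position; "tool_rot": TCP orientation; "ft_force": force on the tool from outside, world axes, zero at the start; "ft_torque": the same for the moment, N m; "grip_width": finger opening in m; "grasp_force": force on a finger pad.
Only numpy, scipy, OpenCV 4.12 (cv2) and the standard library are available. Lean on these libraries where they do the work, as an engineer would, in place of code of your own. Each camera call takes 0.05 s, during which the arm holds its last target. There are 200 camera calls.

## Working session

There is one attempt and no reset: what is moved stays moved. The work goes in short steps, Python scripts to look and compute and a tool call to move; the robot and the scene stay as the last step left them, time stands still between calls to the robot, and variables do not carry over. Pictures are saved under pics/ and viewed, at most 10 in all, crops included, and the job is handed in when it is done.

Besides the shell and the picture viewer there is one more tool, called after "Request:" as name(argument=value, ...), one argument or row to a line, values as JSON. apply_moves: Moves the arm, as the interface text tells. Its arguments: {"type":"object","properties":{"steps":{"type":"array"}},"required":["steps"]}

```bash
mkdir -p pics; cat > h.py <<'E'
import numpy as np,cv2
from workcell import bot,camera,get_calibration
def K(n):
    c=get_calibration(n);f=240/np.tan(np.radians(c['fov_y']/2))
    R=cv2.Rodrigues(np.array(c['rvec'],float))[0];return f,c['cx'],c['cy'],R,np.array(c['tvec'],float)
def ray(n,u,v,z):
    f,cx,cy,R,t=K(n);d=R.T@np.array([(u-cx)/f,(v-cy)/f,1]);o=-R.T@t
    return o+d*(z-o[2])/d[2]
def proj(n,p):
    f,cx,cy,R,t=K(n);q=R@np.array(p)+t;return q[0]/q[2]*f+cx,q[1]/q[2]*f+cy
E
python3 - <<'E'
from h import *
for n in('scene','top'):
    p,d=camera(n);cv2.imwrite(f'pics/{n}0.png',p[...,::-1]);np.savez(f'pics/{n}0.npz',p=p,d=d)
    c=get_calibration(n);print(n,c)
    f,cx,cy,R,t=K(n);print(-R.T@t)
o=bot.get_obs();print(o['eef_pos'],o['tool_rot'],o['clock'],o['grip_width'])
E
```

```text
scene {'fov_y': 46.16619340646841, 'cx': 312.23123996833954, 'cy': 245.01704702826706, 'rvec': array([ 0.67133381,  2.62032153, -1.12031831]), 'tvec': array([ 0.50222318, -0.15784427,  1.25140146])}
[0.94455555 0.63765974 0.7378031 ]
top {'fov_y': 56.797990042384384, 'cx': 314.0010328511115, 'cy': 231.91048435243815, 'rvec': array([ 2.05129793, -2.12161383,  0.27331231]), 'tvec': array([0.0467093 , 0.59055661, 0.69181549])}
[0.39729326 0.03334491 0.81889787]
[0.22522234 0.4458063  0.24749263] [ 2.31773711e-01  9.72769266e-01 -9.23225553e-04 -2.23755697e-04] 0.1 0.08557348368910105
```

View pics/top0.png

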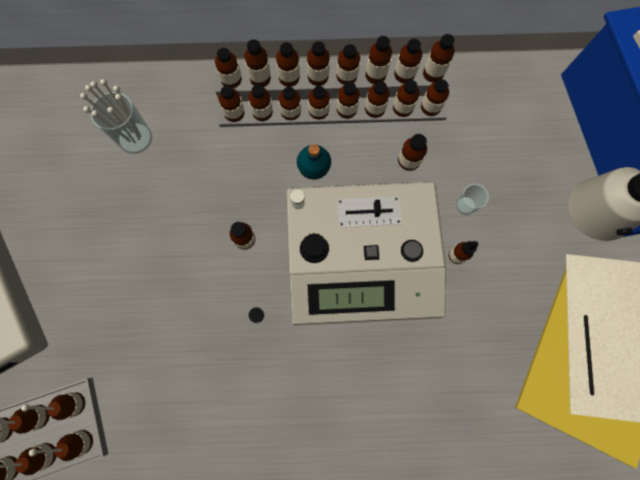

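View pics/scene0.png

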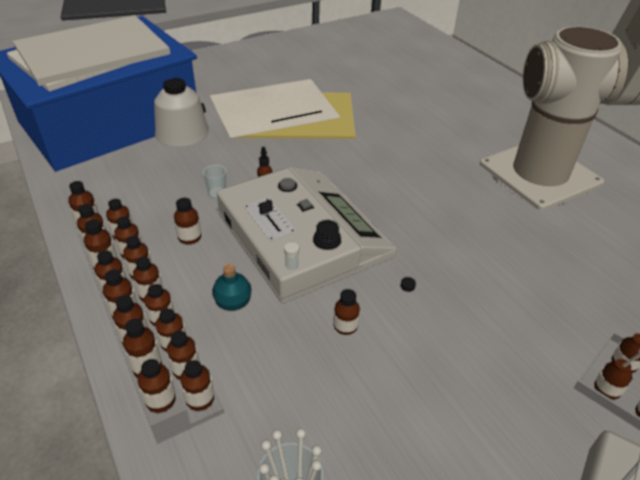

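The top view shows the photometer at columns 288–443, rows 183–323. The lever is near (377,207), the zero key near (372,252), the read key near (412,250) and the cap near (314,248). I'll fit the pose from the keys and cap, and zoom in to check it.

```bash
python3 - <<'E'
from h import *
p=np.load('pics/top0.npz')['p'];g=cv2.cvtColor(p,cv2.COLOR_RGB2GRAY)
m=(g<75).astype(np.uint8)
n,l,s,c=cv2.connectedComponentsWithStats(m)
for i in range(1,n):
    if 285<c[i][0]<445 and 180<c[i][1]<325 and s[i][4]>8: print(s[i],c[i].round(1))
# key centres -> pose
Z=ray('top',372,252.3,.081);Rd=ray('top',412.3,250.3,.081);C=ray('top',314.3,247.5,.102)
print(Z,Rd,np.linalg.norm(Z-Rd),C)
yv=(Z-Rd)[:2];yaw=np.arctan2(-yv[0],yv[1])
x=np.array([np.cos(yaw),np.sin(yaw)]);y=np.array([-x[1],x[0]])
o=((Z[:2]+12*.001*x+.008*y)+(Rd[:2]+.012*x+.078*y))/2
print('yaw',yaw,'o',o)
im=cv2.resize(p[170:335,280:455],None,fx=4.5,fy=3.6*1.25//1 and 3.6)[...,::-1].copy()
fx,fy=4.5,3.6
def P(a,b,h):
    q=o+a*x+b*y;u,v=proj('top',[*q,h]);return int((u-280+.5)*fx),int((v-170+.5)*fy)
for a,b,h in[(-.012,-.008,.081),(-.012,-.078,.081),(0,.09,.102),(.115,.135,.07),(.115,-.135,.07),(-.045,.135,.07),(-.045,-.135,.07)]+[(.062,-.036+.012*i,.071) for i in range(7)]:
    cv2.circle(im,P(a,b,h),2,(0,0,255),-1)
cv2.imwrite('pics/z1.png',im)
u=ray('top',377,203,.1);print('lever top',u,[(u[:2]-o)@x,(u[:2]-o)@y])
E
```

```text
[346 200  47  17 216] [371.9 209.7]
[300 234  29  29 653] [313.9 248.1]
[401 240  22  22 199] [411.1 251.2]
[364 245  15  15 135] [370.9 253.1]
[ 308  281   87   34 1329] [350.2 296.8]
[349 293   2  11  21] [349.5 297.8]
[362 292   2  11  21] [362.5 297.2]
[336 294   2  10  19] [336.5 298.3]
[ 0.55141789 -0.07039199  0.081     ] [ 0.55257681 -0.13909509  0.081     ] 0.06871286987449284 [0.5583451  0.02741885 0.102     ]
yaw 0.01686687409842901 o [ 0.5632704  -0.06154727]
lever top [ 0.63279092 -0.08196095  0.1       ] [np.float64(0.06916633524015689), np.float64(-0.021583314395639437)]
```

View pics/z1.png

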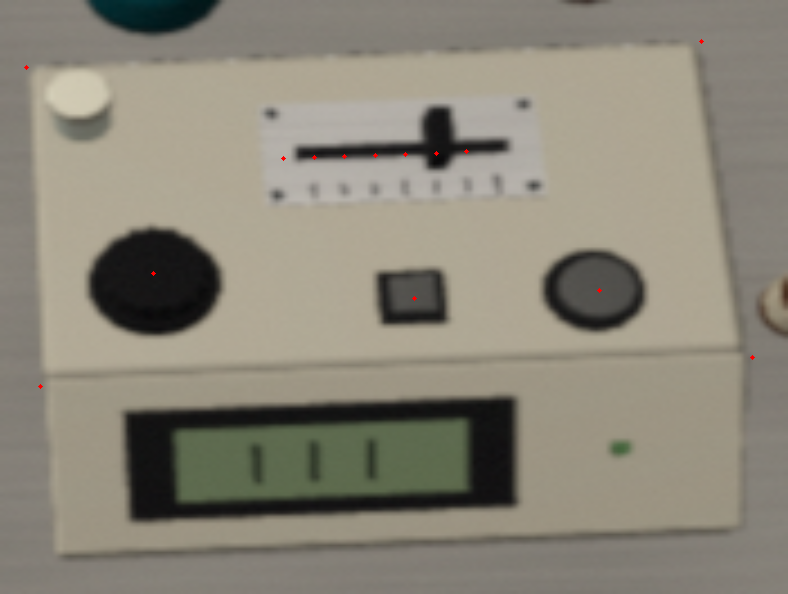

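The slot turns out to be off-centre on the deck. The ticks run from crop x 314 to 498, and the lever stands at the tick at 437, which is stop 2. Next I refine the pose with the deck corners and compute the move.

```bash
cat >> h.py <<'E'
def pose():
    r=np.load('pose.npy');return r[:2],r[2]
def W(a,b,z):
    o,t=pose();return np.array([o[0]+a*np.cos(t)-b*np.sin(t),o[1]+a*np.sin(t)+b*np.cos(t),z])
def to(target,yaw):
    from scipy.spatial.transform import Rotation as R
    s=bot.get_obs();r=R.from_quat(s['tool_rot']);y=r.as_matrix()[:,1]
    h=np.arctan2(y[1],y[0]);print('turn tool z (deg)',np.degrees(h-yaw),'z axis',r.as_matrix()[:,2].round(4))
    print('shift now-axes mm',(r.inv().apply(np.array(target)-s['eef_pos'])*1000).round(1))
    g=R.from_matrix(np.array([[-np.sin(yaw),np.cos(yaw),0],[np.cos(yaw),np.sin(yaw),0],[0,0,-1]]).T)
    print('shift in final axes mm',(g.inv().apply(np.array(target)-s['eef_pos'])*1000).round(1),'t',s['clock'],'F',s['ft_force'].round(2))
E
python3 - <<'E'
from h import *
from scipy.optimize import least_squares
px=lambda u,v:(u/4.5+280-.5,v/3.6+170-.5)
M=[(-.012,-.008,.081,*px(414,294)),(-.012,-.078,.081,*px(597,289)),(.115,.135,.07,*px(33,68)),(.115,-.135,.07,*px(694,46)),(-.045,.135,.07,*px(46,373)),(-.045,-.135,.07,*px(740,350))]
Q=np.array([ray('top',u,v,h)[:2] for *_,h,u,v in M]);A=np.array([m[:2] for m in M])
def f(q):
    c,s=np.cos(q[2]),np.sin(q[2]);return (A@np.array([[c,s],[-s,c]])+q[:2]-Q).ravel()
r=least_squares(f,[.56,-.06,0]);print(r.x,(r.fun*1000).round(1).reshape(-1,2));np.save('pose.npy',r.x)
o,t=pose();Rm=np.array([[np.cos(t),np.sin(t)],[-np.sin(t),np.cos(t)]])
for n,u,v,h in[('slotL',296,153,.071),('slotR',509,145,.071),('tickL',314,190,.071),('tickR',498,184,.071),('leverbase',437,150,.076)]:
    print(n,(Rm@(ray('top',*px(u,v),h)[:2]-o)*1000).round(1))
print('zero',W(-.012,-.008,.081))
to(W(.062,.030,.25),t)
E
```

```text
[ 0.56509291 -0.06086472  0.01018462] [[-0.2  0.7]
 [ 0.4 -0. ]
 [ 3.2  2.7]
 [ 3.2 -3.3]
 [-3.6  3.2]
 [-3.  -3.2]]
slotL [62.7 30.7]
slotR [ 63.2 -53.1]
tickL [43.6 24.8]
tickR [ 43.5 -47. ]
leverbase [ 60.3 -23.8]
zero [ 0.55317501 -0.06898652  0.081     ]
turn tool z (deg) 62.613412221016645 z axis [-9.0e-04 -1.7e-03 -1.0e+00]
shift now-axes mm [-573.1 -243.8   -2. ]
shift in final axes mm [-480.1  396.7   -2.5] t 0.1 F [-0.56  0.05  0.36]
```

Request:
apply_moves(
  steps=[
    [[0,0,0],[0,0,0.0394],0],
    [[0,0,0],[0,0,0.0394],0],
    [[0,0,0],[0,0,0.0394],0],
    [[0,0,0],[0,0,0.0394],0],
    [[0,0,0],[0,0,0.0394],0],
    [[0,0,0],[0,0,0.0394],0],
    [[0,0,0],[0,0,0.0394],0],
    [[0,0,0],[0,0,0.0394],0],
  ],
)

```text
clock: 0.77
eef_pos: [0.2253, 0.446, 0.2478]
tool_rot: [0.668, 0.744, -0.001, 0.0]
ft_force: [-0.6, 1.3, 0.8]
grip_width: -0.0
grasp_force: 0.0
```

```bash
python3 -c "
from h import *
to(W(.062,.035,.2),pose()[1])"
```

```text
turn tool z (deg) 5.527632974318788 z axis [-5.0e-04 -1.2e-03 -1.0e+00]
shift now-axes mm [-511.2  349.    48.1]
shift in final axes mm [-475.3  396.6   47.8] t 0.7667 F [-0.58  1.29  0.78]
```

Request:
apply_moves(
  steps=[
    [[0,0,0],[0,0,0.0307],0],
    [[-0.16,0.13,0],[0,0,0],0],
    [[-0.16,0.13,0],[0,0,0],0],
    [[-0.16,0.13,0],[0,0,0],0],
    [[-0.16,0.13,0],[0,0,0],0],
    [[-0.16,0.13,0],[0,0,0],0],
    [[-0.16,0.13,0],[0,0,0],0],
    [[-0.16,0.13,0],[0,0,0],0],
  ],
)

```text
clock: 1.43
eef_pos: [0.4117, 0.2234, 0.248]
tool_rot: [0.701, 0.713, -0.0, -0.0]
ft_force: [0.8, 0.9, -0.4]
grip_width: 0.0
grasp_force: 0.0
```

Request:
apply_moves(
  steps=[
    [[-0.16,0.13,0],[0,0,0],0],
    [[-0.16,0.13,0],[0,0,0],0],
    [[-0.16,0.13,0],[0,0,0],0],
    [[-0.16,0.13,0],[0,0,0],0],
    [[-0.16,0.13,0],[0,0,0],0],
    [[-0.16,0.13,0],[0,0,0],0],
    [[-0.16,0.13,0],[0,0,0],0],
    [[0,0,0],[0,0,0],0],
  ],
)

```text
clock: 2.1
eef_pos: [0.6001, -0.0018, 0.246]
tool_rot: [0.704, 0.71, -0.001, 0.001]
ft_force: [0.2, 0.3, -0.7]
grip_width: 0.0003
grasp_force: 0.0
```

```bash
python3 -c "
from h import *
to(W(.062,.015,.12),pose()[1])"
```

```text
turn tool z (deg) -0.06677153803236001 z axis [-0.     -0.0026 -1.    ]
shift now-axes mm [-43.4  26.5 126.1]
shift in final axes mm [-43.7  26.4 126. ] t 2.1 F [ 0.24  0.34 -0.75]
```

Request:
apply_moves(
  steps=[
    [[-0.109,0.066,0],[0,0,0],0],
    [[-0.109,0.066,0],[0,0,0],0],
    [[0,0,0.15],[0,0,0],0],
    [[0,0,0.15],[0,0,0],0],
    [[0,0,0.15],[0,0,0],0],
    [[0,0,0.15],[0,0,0],0],
    [[0,0,0],[0,0,0],0],
    [[0,0,0],[0,0,0],0],
  ],
)

```text
clock: 2.77
eef_pos: [0.6219, -0.0386, 0.1262]
tool_rot: [0.701, 0.713, -0.002, -0.002]
ft_force: [-0.1, 0.8, 0.1]
grip_width: -0.0001
grasp_force: 0.0
```

```bash
python3 - <<'E'
from h import *
to(W(.062,.015,.098),pose()[1])
p,_=camera('scene');q,_=camera('top')
a=cv2.resize(p[140:300,200:400],None,fx=2.5,fy=2.5);b=cv2.resize(q[140:330,280:460],None,fx=2.1,fy=2.1)
h=max(a.shape[0],b.shape[0]);c=np.zeros((h,a.shape[1]+b.shape[1]-90,3),np.uint8);c=np.zeros((h,a.shape[1]+b.shape[1],3),np.uint8)
c[:a.shape[0],:a.shape[1]]=a;c[:b.shape[0],a.shape[1]:]=b
c=cv2.resize(c,(800,int(h*800/c.shape[1])));cv2.imwrite('pics/c2.png',c[...,::-1])
E
```

```text
turn tool z (deg) 0.35386842334343455 z axis [-5.9e-03  4.0e-04 -1.0e+00]
shift now-axes mm [-6.7  5.1 28.2]
shift in final axes mm [-6.7  5.  28.2] t 2.7667 F [-0.12  0.78  0.08]
```

View pics/c2.png

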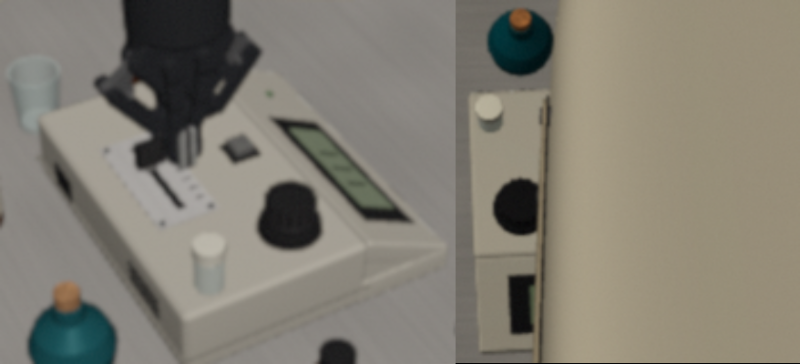

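The scene view shows the closed fingertips just left of the lever and still above the deck, with the cap and vial clear. The arm hides the deck in the top view. I'll descend now.

Request:
apply_moves(
  steps=[
    [[0,0.025,0.035],[0,0,0],0],
    [[0,0,0.035],[0,0,0],0],
    [[0,0,0.035],[0,0,0],0],
    [[0,0,0.035],[0,0,0],0],
    [[0,0,0],[0,0,0],0],
    [[0,0,0],[0,0,0],0],
    [[0,0,0],[0,0,0],0],
    [[0,0,0],[0,0,0],0],
  ],
)

```text
clock: 3.53
eef_pos: [0.6291, -0.0388, 0.1007]
tool_rot: [0.701, 0.713, 0.0, 0.0]
ft_force: [1.6, -0.5, -0.3]
grip_width: 0.0003
grasp_force: 0.0
```

```bash
cat >> h.py <<'E'
def st():
    s=bot.get_obs();o,t=pose();d=s['eef_pos'][:2]-o;R=np.array([[np.cos(t),np.sin(t)],[-np.sin(t),np.cos(t)]])
    print('local mm',(R@d*1000).round(1),'z',(s['eef_pos'][2]*1000).round(1),'F',s['ft_force'].round(2),'t',s['clock'])
E
python3 -c "
from h import *
st();to(W(.062,.015,.098),pose()[1])"
```

```text
local mm [64.2 21.4] z 100.7 F [ 1.64 -0.53 -0.33] t 3.5333
turn tool z (deg) 0.3479186377028771 z axis [ 6.e-04 -0.e+00 -1.e+00]
shift now-axes mm [-6.4 -2.2  2.7]
shift in final axes mm [-6.4 -2.2  2.7] t 3.5333 F [ 1.64 -0.53 -0.33]
```

Request:
apply_moves(
  steps=[
    [[-0.02,0,0],[0,0,0],0],
    [[-0.02,0,0],[0,0,0],0],
    [[-0.02,0,0],[0,0,0],0],
    [[-0.02,0,0],[0,0,0],0],
    [[-0.02,0,0],[0,0,0],0],
    [[-0.02,0,0],[0,0,0],0],
    [[-0.01,0,0.01],[0,0,0],0],
    [[0,0,0],[0,0,0],0],
  ],
)

```text
clock: 4.2
eef_pos: [0.629, -0.0655, 0.0979]
tool_rot: [0.702, 0.713, -0.0, -0.0]
ft_force: [-0.6, 0.4, 0.1]
grip_width: 0.0004
grasp_force: 0.0
```

```bash
python3 -c "
from h import *
st()"
```

```text
local mm [63.9 -5.3] z 97.9 F [-0.62  0.38  0.07] t 4.2
```

Request:
apply_moves(
  steps=[
    [[-0.01,0,0],[0,0,0],0],
    [[-0.01,0,0],[0,0,0],0],
    [[-0.01,0,0],[0,0,0],0],
    [[-0.01,0,0],[0,0,0],0],
    [[-0.01,0,0],[0,0,0],0],
    [[-0.01,0,0],[0,0,0],0],
    [[-0.01,0,0],[0,0,0],0],
    [[0,0,0],[0,0,0],0],
  ],
)

```text
clock: 4.87
eef_pos: [0.6296, -0.0798, 0.0984]
tool_rot: [0.702, 0.713, -0.0, 0.001]
ft_force: [0.5, 0.2, 0.5]
grip_width: -0.0
grasp_force: 0.0
```

```bash
python3 -c "
from h import *
st()"
```

```text
local mm [ 64.3 -19.6] z 98.4 F [0.47 0.18 0.53] t 4.8667
```

Request:
apply_moves(
  steps=[
    [[-0.007,0,0],[0,0,0],0],
    [[-0.007,0,0],[0,0,0],0],
    [[0,0,0],[0,0,0],0],
    [[0,0,0],[0,0,0],0],
    [[0,0,0],[0,0,0],0],
    [[0,0,0],[0,0,0],0],
    [[0,0,0],[0,0,0],0],
    [[0,0,0],[0,0,0],0],
  ],
)

```text
clock: 5.53
eef_pos: [0.6296, -0.0811, 0.0984]
tool_rot: [0.701, 0.713, 0.0, -0.0]
ft_force: [0.3, 4.8, 1.9]
grip_width: -0.0005
grasp_force: 2.2
```

```bash
python3 -c "
from h import *
st()"
```

```text
local mm [ 64.3 -20.9] z 98.4 F [0.28 4.8  1.87] t 5.5333
```

Request:
apply_moves(
  steps=[
    [[-0.007,0,0],[0,0,0],0],
    [[-0.007,0,0],[0,0,0],0],
    [[-0.007,0,0],[0,0,0],0],
    [[-0.007,0,0],[0,0,0],0],
    [[-0.007,0,0],[0,0,0],0],
    [[0,0,0],[0,0,0],0],
    [[0,0,0],[0,0,0],0],
    [[0,0,0],[0,0,0],0],
  ],
)

```text
clock: 6.2
eef_pos: [0.6295, -0.089, 0.0982]
tool_rot: [0.701, 0.713, -0.0, 0.0]
ft_force: [0.3, 0.1, 0.3]
grip_width: -0.0002
grasp_force: 0.0
```

```bash
python3 -c "
from h import *
st()"
```

```text
local mm [ 64.2 -28.8] z 98.2 F [0.28 0.12 0.33] t 6.2
```

Request:
apply_moves(
  steps=[
    [[-0.007,0,0],[0,0,0],0],
    [[-0.007,0,0],[0,0,0],0],
    [[-0.007,0,0],[0,0,0],0],
    [[-0.003,0,0],[0,0,0],0],
    [[0,0,0],[0,0,0],0],
    [[0,0,0],[0,0,0],0],
    [[0,0,0],[0,0,0],0],
    [[0,0,0],[0,0,0],0],
  ],
)

```text
clock: 6.87
eef_pos: [0.6297, -0.0925, 0.0983]
tool_rot: [0.701, 0.713, 0.0, -0.0]
ft_force: [-0.8, 5.3, 0.6]
grip_width: 0.0001
grasp_force: 2.6
```

```bash
python3 -c "
from h import *
st()"
```

```text
local mm [ 64.3 -32.3] z 98.3 F [-0.81  5.26  0.55] t 6.8667
```

Request:
apply_moves(
  steps=[
    [[-0.007,0,0],[0,0,0],0],
    [[-0.007,0,0],[0,0,0],0],
    [[0,0,0],[0,0,0],0],
    [[0,0,0],[0,0,0],0],
    [[0,0,0],[0,0,0],0],
    [[0,0,0],[0,0,0],0],
    [[0,0,0],[0,0,0],0],
    [[0,0,0],[0,0,0],0],
  ],
)

```text
clock: 7.53
eef_pos: [0.6297, -0.0927, 0.0984]
tool_rot: [0.7, 0.714, 0.002, -0.002]
ft_force: [-0.3, 12.5, 2.9]
grip_width: 0.0002
grasp_force: 5.7
```

```bash
python3 -c "
from h import *
st()"
```

```text
local mm [ 64.3 -32.5] z 98.4 F [-0.29 12.47  2.94] t 7.5333
```

The lever is against its hard closed stop: 12.5 N with no further motion. Now back off, lift and go over the zero key.

Request:
apply_moves(
  steps=[
    [[0.02,0,0],[0,0,0],0],
    [[0.02,0,0],[0,0,0],0],
    [[0,0,-0.1],[0,0,0],0],
    [[0,0,-0.1],[0,0,0],0],
    [[0.04,-0.13,0],[0,0,0],0],
    [[0.04,-0.13,0],[0,0,0],0],
    [[0,-0.12,0],[0,0,0],0],
    [[0,0,0],[0,0,0],0],
  ],
)

```text
clock: 8.2
eef_pos: [0.548, -0.0739, 0.1377]
tool_rot: [0.702, 0.713, -0.003, -0.002]
ft_force: [-1.2, 0.3, 0.2]
grip_width: 0.0
grasp_force: 0.0
```

```bash
python3 -c "
from h import *
st();to(W(-.012,-.008,.105),pose()[1])"
```

```text
local mm [-17.2 -12.9] z 137.7 F [-1.16  0.3   0.2 ] t 8.2
turn tool z (deg) 0.29565087843181453 z axis [-0.0062 -0.0016 -1.    ]
shift now-axes mm [ 4.9  5.4 32.7]
shift in final axes mm [ 4.9  5.2 32.7] t 8.2 F [-1.16  0.3   0.2 ]
```

Request:
apply_moves(
  steps=[
    [[0.02,0.01,0.04],[0,0,0],0],
    [[0,0,0.04],[0,0,0],0],
    [[0,0,0.04],[0,0,0],0],
    [[0,0,0.04],[0,0,0],0],
    [[0,0,0],[0,0,0],0],
    [[0,0,0],[0,0,0],0],
    [[0,0,0],[0,0,0],0],
    [[0,0,0],[0,0,0],0],
  ],
)

```text
clock: 8.87
eef_pos: [0.5558, -0.0695, 0.1065]
tool_rot: [0.701, 0.713, 0.0, 0.0]
ft_force: [-0.2, -0.4, 0.3]
grip_width: 0.0001
grasp_force: 0.0
```

```bash
python3 - <<'E'
from h import *
st();to(W(-.012,-.008,.098),pose()[1])
p,_=camera('scene')
cv2.imwrite('pics/c3.png',cv2.resize(p[140:280,210:390],None,fx=3.5,fy=3.5)[...,::-1])
E
```

```text
local mm [-9.4 -8.5] z 106.5 F [-0.16 -0.44  0.34] t 8.8667
turn tool z (deg) 0.35038568170876583 z axis [ 6.e-04 -1.e-04 -1.e+00]
shift now-axes mm [ 0.5 -2.6  8.5]
shift in final axes mm [ 0.5 -2.6  8.5] t 8.8667 F [-0.16 -0.44  0.34]
```

View pics/c3.png

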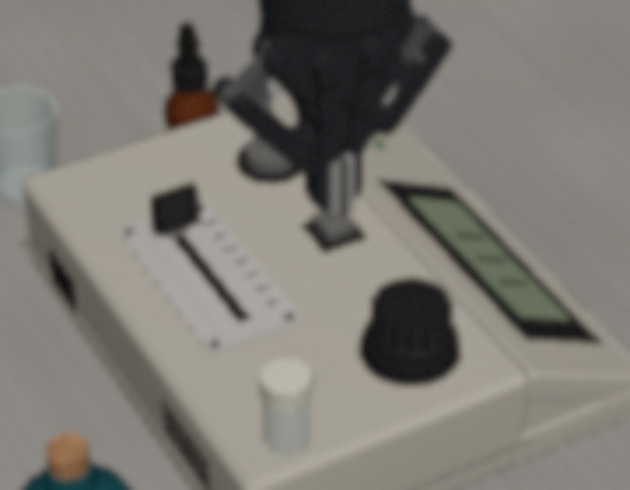

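The lever is at the right end of the slot and the fingertip is centred over the zero key at (335,230). Press it.

Request:
apply_moves(
  steps=[
    [[0,-0.012,0.015],[0,0,0],0],
    [[0,0,0.015],[0,0,0],0],
    [[0,0,0.015],[0,0,0],0],
    [[0,0,0.01],[0,0,0],0],
    [[0,0,0.01],[0,0,0],0],
    [[0,0,0],[0,0,0],0],
    [[0,0,0],[0,0,0],0],
    [[0,0,0],[0,0,0],0],
  ],
)

```text
clock: 9.58
eef_pos: [0.5528, -0.0695, 0.0936]
tool_rot: [0.701, 0.713, -0.0, 0.0]
ft_force: [-2.2, 0.5, 3.0]
grip_width: -0.0004
grasp_force: 2.0
```

```bash
python3 -c "
from h import *
st()"
```

```text
local mm [-12.3  -8.5] z 93.6 F [-2.18  0.47  3.  ] t 9.5833
```

Request:
apply_moves(
  steps=[
    [[0,0,0.008],[0,0,0],0],
    [[0,0,0.008],[0,0,0],0],
    [[0,0,0.005],[0,0,0],0],
    [[0,0,0],[0,0,0],0],
    [[0,0,0],[0,0,0],0],
    [[0,0,0],[0,0,0],0],
    [[0,0,0],[0,0,0],0],
    [[0,0,0],[0,0,0],0],
  ],
)

```text
clock: 10.25
eef_pos: [0.553, -0.0695, 0.0927]
tool_rot: [0.701, 0.713, 0.001, 0.001]
ft_force: [-8.3, 0.1, 22.9]
grip_width: -0.0004
grasp_force: 11.8
```

```bash
python3 -c "
from h import *
st()"
```

```text
local mm [-12.2  -8.5] z 92.7 F [-8.32  0.12 22.91] t 10.25
```

Zero key is fully down at 22.9 N on its stop. Now lift and go round to the right of the lever (local 64, −72).

Request:
apply_moves(
  steps=[
    [[0,0,-0.12],[0,0,0],0],
    [[0,0,-0.12],[0,0,0],0],
    [[-0.11,0.1,0],[0,0,0],0],
    [[-0.11,0.1,0],[0,0,0],0],
    [[-0.11,0.1,0],[0,0,0],0],
    [[0,0.07,0],[0,0,0],0],
    [[0,0,0],[0,0,0],0],
    [[0,0,0],[0,0,0],0],
  ],
)

```text
clock: 10.92
eef_pos: [0.6279, -0.1343, 0.1359]
tool_rot: [0.701, 0.713, -0.0, -0.001]
ft_force: [-0.8, 0.4, -0.1]
grip_width: -0.0001
grasp_force: 0.0
```

```bash
python3 -c "
from h import *
st();to(W(.064,-.072,.098),pose()[1])"
```

```text
local mm [ 62.1 -74.1] z 135.9 F [-0.79  0.37 -0.13] t 10.9167
turn tool z (deg) 0.3407336863023985 z axis [-1.4e-03  5.0e-04 -1.0e+00]
shift now-axes mm [ 2.   2.  37.9]
shift in final axes mm [ 2.1  1.9 37.9] t 10.9167 F [-0.79  0.37 -0.13]
```

Request:
apply_moves(
  steps=[
    [[0,0,0.06],[0,0,0],0],
    [[0,0,0.06],[0,0,0],0],
    [[0,0,0.06],[0,0,0],0],
    [[0.01,0,0],[0,0,0],0],
    [[0.01,0,0],[0,0,0],0],
    [[0,0,0],[0,0,0],0],
    [[0,0,0],[0,0,0],0],
    [[0,0,0],[0,0,0],0],
  ],
)

```text
clock: 11.58
eef_pos: [0.6285, -0.1301, 0.1023]
tool_rot: [0.701, 0.713, 0.0, 0.001]
ft_force: [0.2, -0.1, -0.4]
grip_width: -0.0002
grasp_force: 0.0
```

```bash
python3 -c "
from h import *
st()"
```

```text
local mm [ 62.7 -69.9] z 102.3 F [ 0.25 -0.12 -0.36] t 11.5833
```

Request:
apply_moves(
  steps=[
    [[0.01,0,0],[0,0,0],0],
    [[0.01,0,0],[0,0,0],0],
    [[0.01,0,0],[0,0,0],0],
    [[0.007,0,0],[0,0,0],0],
    [[0,0,0],[0,0,0],0],
    [[0,0,0],[0,0,0],0],
    [[0,0,0],[0,0,0],0],
    [[0,0,0],[0,0,0],0],
  ],
)

```text
clock: 12.25
eef_pos: [0.6279, -0.1231, 0.1013]
tool_rot: [0.701, 0.713, 0.0, 0.0]
ft_force: [-0.6, -1.2, 0.8]
grip_width: -0.0001
grasp_force: 0.8
```

```bash
python3 -c "
from h import *
st()"
```

```text
local mm [ 62.2 -62.9] z 101.3 F [-0.56 -1.21  0.78] t 12.25
```

Request:
apply_moves(
  steps=[
    [[0.007,0,0],[0,0,0],0],
    [[0.007,0,0],[0,0,0],0],
    [[0.007,0,0],[0,0,0],0],
    [[0.007,0,0],[0,0,0],0],
    [[0.007,0,0],[0,0,0],0],
    [[0,0,0],[0,0,0],0],
    [[0,0,0],[0,0,0],0],
    [[0,0,0],[0,0,0],0],
  ],
)

```text
clock: 12.92
eef_pos: [0.6276, -0.1153, 0.1008]
tool_rot: [0.701, 0.713, 0.0, -0.0]
ft_force: [0.2, 0.7, -1.3]
grip_width: -0.0002
grasp_force: 0.0
```

```bash
python3 -c "
from h import *
st()"
```

```text
local mm [ 61.9 -55.1] z 100.8 F [ 0.24  0.69 -1.31] t 12.9167
```

First click done. Second: advance about 11.5 mm.

Request:
apply_moves(
  steps=[
    [[0.01,0,0],[0,0,0],0],
    [[0.01,0,0],[0,0,0],0],
    [[0.008,0,0],[0,0,0],0],
    [[0.008,0,0],[0,0,0],0],
    [[0.007,0,0],[0,0,0],0],
    [[0.007,0,0],[0,0,0],0],
    [[0.007,0,0],[0,0,0],0],
    [[0,0,0],[0,0,0],0],
  ],
)

```text
clock: 13.58
eef_pos: [0.6275, -0.1034, 0.1011]
tool_rot: [0.701, 0.713, 0.001, -0.001]
ft_force: [0.3, -0.4, 0.2]
grip_width: -0.0002
grasp_force: 0.0
```

```bash
python3 -c "
from h import *
st()"
```

```text
local mm [ 62.  -43.2] z 101.1 F [ 0.29 -0.37  0.22] t 13.5833
```

Request:
apply_moves(
  steps=[
    [[0.007,0,0],[0,0,0],0],
    [[0.007,0,0],[0,0,0],0],
    [[0.007,0,0],[0,0,0],0],
    [[0.007,0,0],[0,0,0],0],
    [[0,0,0],[0,0,0],0],
    [[0,0,0],[0,0,0],0],
    [[0,0,0],[0,0,0],0],
    [[0,0,0],[0,0,0],0],
  ],
)

```text
clock: 14.25
eef_pos: [0.6274, -0.0991, 0.1012]
tool_rot: [0.701, 0.713, -0.0, 0.0]
ft_force: [-0.3, -2.4, 0.3]
grip_width: 0.0003
grasp_force: 0.9
```

```bash
python3 -c "
from h import *
st()"
```

```text
local mm [ 62.  -38.9] z 101.2 F [-0.32 -2.37  0.32] t 14.25
```

Request:
apply_moves(
  steps=[
    [[0.007,0,0],[0,0,0],0],
    [[0.007,0,0],[0,0,0],0],
    [[0.007,0,0],[0,0,0],0],
    [[0.007,0,0],[0,0,0],0],
    [[0.007,0,0],[0,0,0],0],
    [[0,0,0],[0,0,0],0],
    [[0,0,0],[0,0,0],0],
    [[0,0,0],[0,0,0],0],
  ],
)

```text
clock: 14.92
eef_pos: [0.6272, -0.0913, 0.101]
tool_rot: [0.701, 0.713, 0.0, -0.0]
ft_force: [-0.3, -0.9, 0.6]
grip_width: -0.0002
grasp_force: 0.0
```

```bash
python3 -c "
from h import *
st()"
```

```text
local mm [ 61.8 -31.1] z 101.0 F [-0.31 -0.94  0.65] t 14.9167
```

Third click done. Back off, lift and go over the read key.

Request:
apply_moves(
  steps=[
    [[-0.025,0,0],[0,0,0],0],
    [[-0.025,0,0],[0,0,0],0],
    [[0,0,-0.12],[0,0,0],0],
    [[0,0,-0.12],[0,0,0],0],
    [[-0.09,-0.12,0],[0,0,0],0],
    [[-0.09,-0.12,0],[0,0,0],0],
    [[0,-0.12,0],[0,0,0],0],
    [[0,0,0],[0,0,0],0],
  ],
)

```text
clock: 15.58
eef_pos: [0.5509, -0.1402, 0.1486]
tool_rot: [0.702, 0.712, -0.002, -0.002]
ft_force: [-1.1, 0.2, -1.1]
grip_width: 0.0
grasp_force: 0.0
```

Request:
apply_moves(
  steps=[
    [[0,0,0.06],[0,0,0],0],
    [[0,0,0.06],[0,0,0],0],
    [[0,0,0.06],[0,0,0],0],
    [[0,0,0],[0,0,0],0],
    [[0,0,0],[0,0,0],0],
    [[0,0,0],[0,0,0],0],
    [[0,0,0],[0,0,0],0],
    [[0,0,0],[0,0,0],0],
  ],
)

```text
clock: 16.25
eef_pos: [0.5568, -0.1392, 0.114]
tool_rot: [0.701, 0.713, 0.0, 0.001]
ft_force: [0.5, -0.3, -0.1]
grip_width: 0.0001
grasp_force: 0.0
```

```bash
python3 - <<'E'
from h import *
st();to(W(-.012,-.078,.098),pose()[1])
p,_=camera('scene')
cv2.imwrite('pics/c4.png',cv2.resize(p[140:280,210:390],None,fx=3.5,fy=3.5)[...,::-1])
E
```

```text
local mm [ -9.1 -78.2] z 114.0 F [ 0.49 -0.32 -0.12] t 16.25
turn tool z (deg) 0.35556726466699484 z axis [ 1.6e-03 -4.0e-04 -1.0e+00]
shift now-axes mm [ 0.2 -2.9 16. ]
shift in final axes mm [ 0.2 -2.9 16. ] t 16.25 F [ 0.49 -0.32 -0.12]
```

View pics/c4.png

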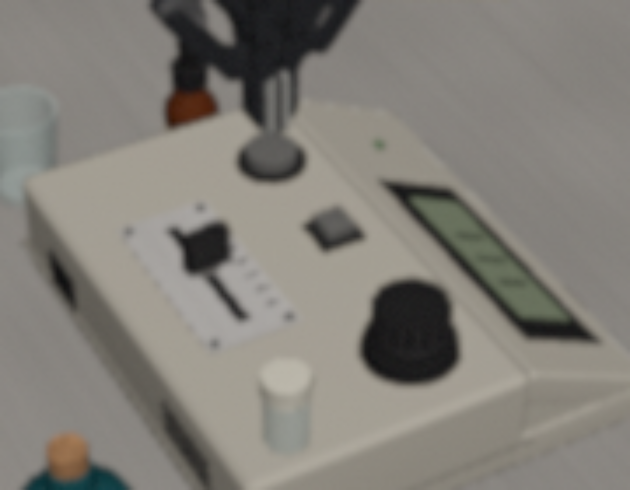

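The lever stands mid-slot, with its base at about (207,270) between slot ends (172,230) and (242,318). The fingertip is over the read key at (272,155). Press it.

Request:
apply_moves(
  steps=[
    [[0,-0.014,0.03],[0,0,0],0],
    [[0,0,0.03],[0,0,0],0],
    [[0,0,0.015],[0,0,0],0],
    [[0,0,0.015],[0,0,0],0],
    [[0,0,0.013],[0,0,0],0],
    [[0,0,0.01],[0,0,0],0],
    [[0,0,0],[0,0,0],0],
    [[0,0,0],[0,0,0],0],
  ],
)

```text
clock: 16.97
eef_pos: [0.5527, -0.1389, 0.0929]
tool_rot: [0.701, 0.713, 0.0, 0.0]
ft_force: [-7.6, 2.0, 16.0]
grip_width: 0.0002
grasp_force: 8.1
```

```bash
python3 -c "
from h import *
st()"
```

```text
local mm [-13.2 -77.9] z 92.9 F [-7.64  1.97 15.98] t 16.9667
```

Read key is fully down at 16 N. Lift off and check.

Request:
apply_moves(
  steps=[
    [[0,0,-0.1],[0,0,0],0],
    [[0,0,-0.15],[0,0,0],0],
    [[0,0,-0.15],[0,0,0],0],
    [[0,0,-0.15],[0,0,0],0],
    [[0,-0.15,0],[0,0,0],0],
    [[0,-0.15,0],[0,0,0],0],
    [[0,-0.15,0],[0,0,0],0],
    [[0,0,0],[0,0,0],0],
  ],
)

```text
clock: 17.63
eef_pos: [0.4571, -0.1398, 0.1995]
tool_rot: [0.702, 0.712, -0.002, -0.003]
ft_force: [-0.8, 1.0, -0.3]
grip_width: 0.0002
grasp_force: 0.0
```

```bash
python3 - <<'E'
from h import *
st()
p,_=camera('scene')
cv2.imwrite('pics/c5.png',cv2.resize(p[130:330,190:430],None,fx=3,fy=3)[...,::-1])
E
```

```text
local mm [-108.8  -77.8] z 199.5 F [-0.8   1.03 -0.26] t 17.6333
```

View pics/c5.png

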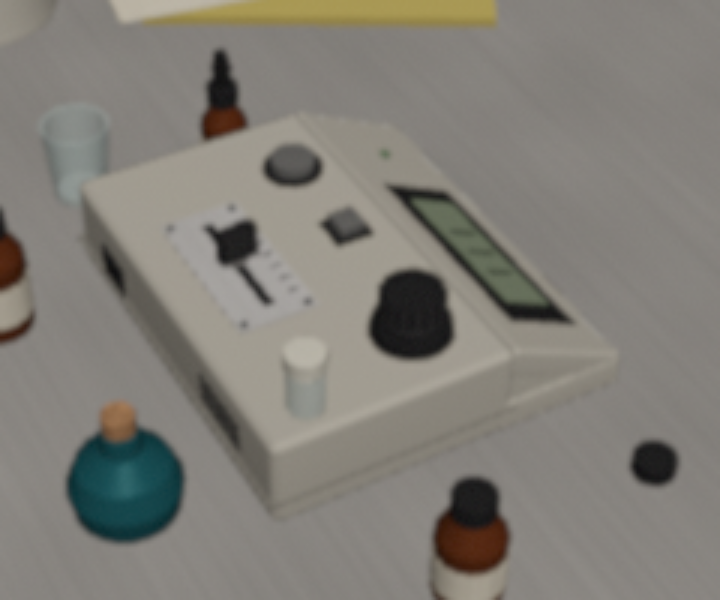

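The robot is clear and both keys are up. The lever is mid-slot at (237,245), and the cap at (412,310) and the loose items are undisturbed.

```bash
python3 -c "
from h import *
print(bot.job_done())"
```

```text
the job is handed in; nothing more can be done
None
```

I pushed the lever to its closed stop, pressed the zero key, moved the lever three clicks left to the third stop and pressed the read key, then handed in at about 18 s; the last picture shows the cap and the loose items in view where they stood.

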